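Load two sample cartridges into a spring magazine

ROBOT

A 6-joint arm with a two-finger parallel gripper is mounted at the origin on a cart in front of the work surface, level with it; the furniture and walls round the work are solid. World frame = base frame: x ahead of the robot, y to its left, z up, the work surface at z = 0. Lengths are in m, angles in rad, forces in N, time in s.
With the tool pointing down it reaches from about 0.4 to 0.825 m from the base axis. Payload 7 kg.
Tool frame: the origin (TCP) lies midway between the tips of the shut fingers; the grasp point (between the pads) lies 19 mm behind it; z points along the fingers, y is the line along which they close (so a half turn about z gives the same grasp; the last joint's range is limited). The gripper opens to 88 mm and grips with 3 to 60 N. Pads are 19 mm wide; open, the fingers measure 130 mm over their backs; the gripper's body (78 mm by 193 mm) begins 47 mm behind the grasp point.
Start: joints at [-0.936, 0.359, 0.012, 0, -1.224, -0.288], TCP at [0.229, -0.635, 0.227] pointing down, gripper open.
Joint ranges: [-3.07, 3.07], [-1.43, 2.12], [-1.02, 1.25], [-3.03, 1.67], [-3.05, -0], [-3.03, 3.03]. Speed limits (rad/s): [2.39, 2.39, 3.01, 3.14, 3.14, 3.14].

INTERFACE

Orientations are given as a unit quaternion [w, x, y, z].
In Python, from station import * gives the robot as it stands.
- The arm moves only by the tool servo_tool, never from a script. Its argument "commands" is a list of rows, each an object of numbers: "x", "y", "z": the shift along the tool's x, y, z in cm; "ax", "ay", "az": the turn, a rotation vector about the tool's x, y, z in rad. In form: [{"x": .., "y": .., "z": .., "ax": .., "ay": .., "az": ..}, ...]. A call has 1 to 12 rows; each row is the pose to reach, as a shift and turn from the pose commanded when the call began, along the tool's axes at that moment; what a row does not reach only later rows make up. A row lasts 1/10 s, in which the tool goes at most 50 mm and 8.59 degrees, less where a joint would pass 70% of its speed; a pose out of reach is approached as far as the arm can. A call with a gripper value outside its range is refused whole. "hand" is the closure, from -1 (fully open) to 1 (shut), set as the call begins (left out, the last holds). The fingers move at their own pace and stop on an object; "force" is the grip in N (left out, the last holds). Time passes only in rows, so rows that repeat a pose let the fingers close. It gives the time, the measured TCP pose, the force, the opening and the grip force at its end, in the units of the state.
- observe(): the state, without advancing time (a new reading comes with each control period).
- get_image(name): name is "side" or "top"; returns (picture, depth): 480x640x3 uint8, blue, green, red; 480x640 float32, m along the optical axis (not along the pixel's ray), 0 where there is no reading.
- camera_params(name): a dict with "vertical_fov" (degrees; the focal length in pixels is half the picture's height over the tangent of half this angle, whatever the lens; pixels are square), "cx", "cy" (the principal point, pixels), "position" and "attitude" of the camera in the world. Camera axes: x right, y down, z forward; pixel columns grow to the right and rows downward; lengths in m; the calibration is good to about 2 mm. A picture is of the moment at which its call begins. camera_params takes no time and is no camera call.
- hand_in(): hands the job in; it is judged then, once.
The state is a dict: "time_s": time; "joint_positions": joint angles; "qd": joint speeds; "joint_efforts": joint torques, N m; "ee_pos": TCP position; "eef_rot": TCP orientation; "wrist_force": force on the tool from outside, world axes, zero at the start; "wrist_torque": the same for the moment, N m; "grip_width": finger opening in m; "finger_force": force on a finger pad.
Only numpy, scipy, OpenCV 4.12 (cv2) and the standard library are available. Lean on these libraries where they do the work, as an engineer would, in place of code of your own. Each camera call takes 0.05 s, during which the arm holds its last target. There are 200 camera calls.

TASK

Load both white sample cartridges into the autosampler's spring-loaded magazine, one at a time: set a cartridge in the open loading bay, then push it in under the clear cover until the two spring lips have closed behind it and it stays in by itself, then do the same with the other. Leave the things standing round about where they are.

Things in the scene. Friction and masses are not known exactly. Their poses are not given: they have to be found in the camera images.
- magazine: Fixed grey metal magazine, 186 long, 98 wide, 33 mm high. Origin: bench level, mid-channel, on the lip line, where the back of a loaded cartridge rests. +x = loading direction (roughly away from the robot), z up. Base plate 4 mm thick, x = -100 to +86 mm; cartridges stand on it. Behind the lips lies a 67 mm wide channel.
- bay (a point): Where to set a cartridge down: on the base plate, 66 mm before the lip line (magazine x = -66). Axes as the magazine's. Open-topped bay, x = -96 to -56 mm, rear end open, side walls 14 mm above the plate, 74 mm between them; from -56 to -28 mm they drop to 7 mm and taper to 67 mm.
- lip_tips (a point): Midway between the tips of the two steel lips, 16 mm above the bench. Pivoted 36 mm before it, they slope inward to 48 mm free between tips. Pushing a cartridge in takes 5 to 18 N in all. They close once the cartridge's whole 28 mm depth is past the tips. A cartridge between them holds them open and the spring drives it back out: carry each push right through.
- cover_edge (a point): Front edge of the clear cover, 12 mm past the lip line, at its underside 30 mm above the bench; 3 mm thick, it runs on to the magazine's far end, so nothing can be put in from above. What pushes a cartridge home must go at least 2 mm past the lip line and stop before this edge.
- follower (a joint): Spring follower plate in the channel: m moved along the magazine's +x, 0 (empty, plate face on the lip line) to 0.072. The spring pushes back with 2 N at 0 and 5 N at 0.056. A small steel stud on it shows through the slot in the cover. It reads about 0.028 with one cartridge loaded, 0.056 with two.
- cartridge_a: White plastic block with three dark round windows on its top, 28 mm (its x) by 64 mm (its y) by 24 mm high, about 60 g, standing on the bench to the robot's right of the magazine. Origin: centre of the underside, z up. It goes into the magazine with its 28 mm side along the loading direction, either way round; loaded, its origin is 14 mm (outer one) or 42 mm (inner one) past the lip line.
- cartridge_b: The second cartridge, the same as cartridge_a. Either may go in first.
- vial: Bystander: small capped glass vial, 21 mm across, 49 mm high, origin under its centre.
- timer: Bystander: bench timer 62 x 62 x 18 mm, origin under its centre.
- petri_dish: Bystander: covered petri dish, 65 mm across, 16 mm high, origin under its centre.
- forceps: Bystander: steel forceps lying on the bench, 14 x 126 x 8 mm, origin under its centre.
Mind the look-alikes: they are no part of the job. Leave any green or turquoise look-alike of the cartridge_b alone.

How it is judged:
On the way:
1. one cartridge is behind the closed lips, pressed back against them by the follower, with the other still out of the loading channel (((x of cartridge_a in the frame of magazine between 0.01 and 0.019 m and y of cartridge_a in the frame of magazine between -0.004 and 0.004 m and z of cartridge_a in the frame of magazine between 0.001 and 0.0075 m and angle between cartridge_a's own z axis and vertical below 0.08 rad and linear speed of cartridge_a below 0.01 m/s) or (x of cartridge_b in the frame of magazine between 0.01 and 0.019 m and y of cartridge_b in the frame of magazine between -0.004 and 0.004 m and z of cartridge_b in the frame of magazine between 0.001 and 0.0075 m and angle between cartridge_b's own z axis and vertical below 0.08 rad and linear speed of cartridge_b below 0.01 m/s)) and horizontal distance between cartridge_a and cartridge_b above 0.045 m), for 0.2 s.
At the end, for the whole second after the job is handed in: Both cartridges lie upright and at rest in the magazine's channel: the outer one's origin 10 to 19 mm past the lip line (its back against the closed lips), the inner one's 37 to 48 mm, both within 4 mm of the channel's centre and flat on the plate; the follower reads 0.052 to 0.060 (((x of cartridge_a in the frame of magazine between 0.01 and 0.019 m and y of cartridge_a in the frame of magazine between -0.004 and 0.004 m and z of cartridge_a in the frame of magazine between 0.001 and 0.0075 m and angle between each of cartridge_a, cartridge_b's own z axis and vertical below 0.08 rad and x of cartridge_b in the frame of magazine between 0.037 and 0.048 m and y of cartridge_b in the frame of magazine between -0.004 and 0.004 m and z of cartridge_b in the frame of magazine between 0.001 and 0.0075 m) or (x of cartridge_b in the frame of magazine between 0.01 and 0.019 m and y of cartridge_b in the frame of magazine between -0.004 and 0.004 m and z of cartridge_b in the frame of magazine between 0.001 and 0.0075 m and angle between each of cartridge_b, cartridge_a's own z axis and vertical below 0.08 rad and x of cartridge_a in the frame of magazine between 0.037 and 0.048 m and y of cartridge_a in the frame of magazine between -0.004 and 0.004 m and z of cartridge_a in the frame of magazine between 0.001 and 0.0075 m)) and value of joint follower between 0.052 and 0.06 m and linear speed of each of cartridge_a, cartridge_b below 0.01 m/s); the robot touches nothing.
It fails at once if a bystander (vial, timer, petri dish or forceps) is moved more than 25 mm or the vial knocked over (distance of any of vial, timer, petri_dish, forceps from where it was at the start of the episode above 0.025 m or angle between vial's own z axis and vertical above 0.6 rad).
It also fails if it takes over 72 s, if anything falls off the work surface, if the arm or the gripper's body presses on something with over 40 N, if the wrist force passes 120 N, or if a joint passes its speed limit or range.

## Working session

There is one attempt and no reset: what is moved stays moved. The work goes in short steps, Python scripts to look and compute and a tool call to move; the robot and the scene stay as the last step left them, time stands still between calls to the robot, and variables do not carry over. Pictures are saved under pics/ and viewed, at most 10 in all, crops included, and the job is handed in when it is done.

Besides the shell and the picture viewer there is one more tool, called after ">>>" by a JSON object that holds its "api" and its "payload", one argument or row to a line. servo_tool: Moves the arm, as the interface text tells. Its arguments: {"type":"object","properties":{"commands":{"type":"array"},"hand":{"type":"number"},"force":{"type":"number"}},"required":["commands"]}

```bash
mkdir -p pics
cat > h.py <<'E'
from station import *
import numpy as np, cv2
from scipy.spatial.transform import Rotation as R
def cam(n):
    p=camera_params(n); f=240/np.tan(np.radians(p["vertical_fov"])/2)
    q=np.array(p["attitude"],float)
    M=R.from_quat(np.r_[q[1:],q[0]]).as_matrix() if q.size==4 else q.reshape(3,3)
    return f,p["cx"],p["cy"],np.array(p["position"]),M
def plane(n,u,v,z):
    f,cx,cy,t,M=cam(n); d=M@np.array([(u-cx)/f,(v-cy)/f,1]); return t+d*(z-t[2])/d[2]
def proj(n,P):
    f,cx,cy,t,M=cam(n); c=M.T@(np.array(P)-t); return cx+f*c[0]/c[2],cy+f*c[1]/c[2]
def cloud(n,D):
    f,cx,cy,t,M=cam(n); v,u=np.mgrid[:480,:640]
    return np.stack([(u-cx)/f*D,(v-cy)/f*D,D],-1)@M.T+t
E
python3 - <<'E'
from h import *
print(observe())
for n in("side","top"):
    print(camera_params(n)); I,D=get_image(n); cv2.imwrite(f"pics/{n}0.png",I); np.savez(f"{n}0.npz",I=I,D=D)
E
```

```text
{'time_s': 0.0, 'joint_positions': array([-9.35902400e-01,  3.59425842e-01,  1.10259281e-02, -3.59420636e-04,
       -1.22408738e+00, -2.88109332e-01]), 'qd': array([ 0.00138995, -0.0001249 ,  0.00138062, -0.00013121, -0.00123718,
       -0.00106425]), 'joint_efforts': array([ 8.41993005e-04, -5.82717955e+01,  2.93066114e+01,  6.99734107e+00,
        6.89045613e-03, -2.41413736e-04]), 'ee_pos': array([ 0.22922428, -0.63435103,  0.22558149]), 'eef_rot': array([-2.25198538e-04, -1.72464410e-01,  9.85015372e-01,  8.32270889e-04]), 'wrist_force': array([ 0.10528569, -0.8132595 , -0.6182197 ]), 'wrist_torque': array([-0.01499183,  0.05745577, -0.04424436]), 'finger_force': 0.0, 'grip_width': 0.08785834300392416}
{'vertical_fov': 56.4355794327268, 'cx': 327.42411494617176, 'cy': 245.9530956501016, 'position': array([ 1.19405478, -0.16244333,  0.96368528]), 'attitude': array([-0.25471255,  0.74041611,  0.59137924, -0.19281103])}
{'vertical_fov': 51.08681845026129, 'cx': 313.6388569151723, 'cy': 243.46124648508223, 'position': array([0.45691922, 0.02111928, 1.10752415]), 'attitude': array([ 0.02030203, -0.70657723,  0.7068297 , -0.02698577])}
```

View pics/top0.png

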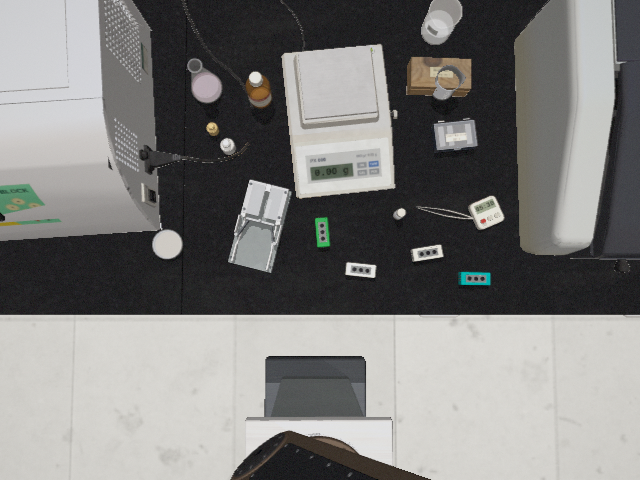

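View pics/side0.png

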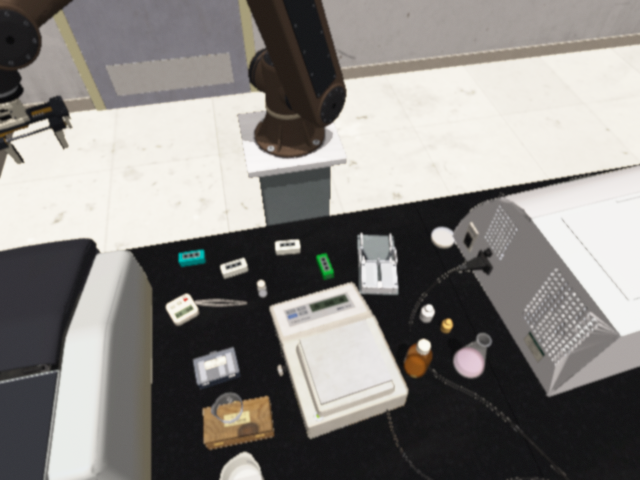

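The top view shows the magazine at about (260,225), with the bay at its lower end. The white cartridges are at (361,270) and (427,254), the green look-alike at (322,232) and the turquoise one at (475,279). The side view shows the same layout: magazine at (378,263), cartridges at (288,247) and (234,268).

```bash
cat > meas.py <<'E'
from h import *
def carts(n,I,rois):
    out=[]
    for (u,v) in rois:
        m=np.zeros(I.shape[:2],np.uint8); s=24
        g=I[v-s:v+s,u-s:u+s].astype(int)
        m[v-s:v+s,u-s:u+s]=((g.min(2)>110)&(g.max(2)-g.min(2)<50))*255
        c=max(cv2.findContours(m,0,2)[0],key=cv2.contourArea)
        out.append((cv2.minAreaRect(c),c[:,0]))
    return out
E
python3 - <<'E'
from meas import *
T=np.load("top0.npz");S=np.load("side0.npz")
for n,d,rois in(("top",T,[(361,270),(427,254)]),("side",S,[(288,247),(234,268)])):
    C=cloud(n,d["D"])
    for r,c in carts(n,d["I"],rois):
        u,v=map(int,r[0]); 
        b=cv2.boxPoints(r); W=np.array([plane(n,*p,.024)[:2] for p in b])
        e=W[1]-W[0],W[2]-W[1]; L=[np.linalg.norm(x) for x in e]; l=e[int(np.argmax(L))]
        print(n,r, W.mean(0).round(4), np.round(L,4),"yaw long",np.degrees(np.arctan2(l[1],l[0]))%180,"depth",C[v-2:v+3,u-2:u+3].reshape(-1,3).mean(0).round(4))
a=cv2.resize(T["I"][170:280,220:300],None,fx=5,fy=5,interpolation=cv2.INTER_CUBIC)
b=cv2.resize(S["I"][225:300,345:410],None,fx=6,fy=6,interpolation=cv2.INTER_CUBIC)
o=np.zeros((560,800,3),np.uint8);o[:550,:400]=a;o[:450,405:795]=b
cv2.imwrite("pics/mag.png",o)
C=cloud("top",T["D"])
print((C[170:280:6,225:300:5,2]*1000).round().astype(int))
E
```

```text
top ((360.38494873046875, 269.5931396484375), (29.992191314697266, 12.928570747375488), 6.009006023406982) [ 0.473 -0.09 ] [0.0279 0.0648] yaw long 83.97118944528451 depth [ 0.4743 -0.089   0.0253]
top ((426.93243408203125, 252.5946044921875), (12.658721923828125, 29.920616149902344), 80.53767395019531) [ 0.5097 -0.2344] [0.0651 0.0274] yaw long 99.4300022227797 depth [ 0.5109 -0.2322  0.0249]
side ((287.4016418457031, 246.41806030273438), (14.123574256896973, 25.350006103515625), 84.80557250976562) [ 0.4799 -0.0895] [0.0673 0.0469] yaw long 84.26339560780468 depth [ 0.4794 -0.0905  0.0252]
side ((233.75, 267.25), (14.230247497558594, 26.563129425048828), 71.56505584716797) [ 0.5161 -0.2337] [0.0667 0.0449] yaw long 100.88927056148428 depth [ 0.5159 -0.2356  0.025 ]
[[   0    2    1   -1    5    1    5   -3    0   -4    1    0    2   -1
    50]
 [  -1   -3 1108    0    0    0    5    1   -2   -2    0    3   -1    1
    43]
 [  -1   -2    0   -3   -4   37   35   34    2   -3    2    5   -1    0
    39]
 [  -1    1    2   -4    1   32   35   34   34   36   32   35   31    1
    31]
 [ 
[... 497 characters left out ...]
9    2 1108    5    4    2    3   12   26    1    2
     4]
 [  -1    0    5    9   -2    7    3    2    5    8    5   -1    1   -2
     4]
 [  -1   -1    1    5    2    7    2    8    7    4   32   -3    0   -1
     1]
 [   3    0   18    8    2    0    2    2    4    4    3    0   -1 1108
     0]
 [   0    4    5    7    7    5    3    4    5   18    0    0    0   -2
    -3]
 [   1    1    2    4    6    4    6    5    7    2   -5    1    1    2
     3]
 [   4    5    3    1    1    4    2    7    8    7    1    2    3    3
     0]
 [  -5    1   -3    0    1   -1    0   -2    2    2   -1    3   -4    0
    -1]
 [  -3    0   -1   -2   -2   -2    1   -2    0    1    0    1   -4    1
     1]]
```

View pics/mag.png

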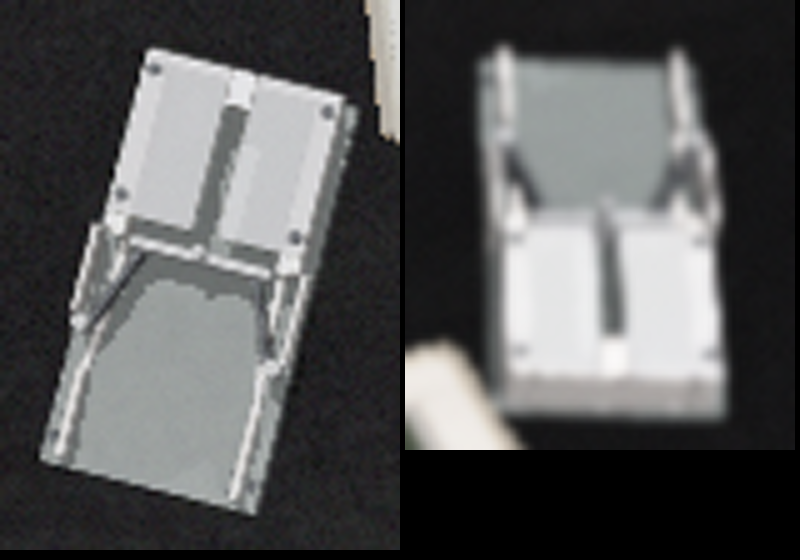

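The crop (left half 5x from (220,170), right half 6x from (345,225)) shows the plate's near corners at crop (40,460) and (255,513). The cover's far corners are at (150,48) and (350,97), its front edge runs from about (128,235) to (288,268), and the stud sits near (203,255). The side view shows the same corners.

```bash
cat > mag0.py <<'E'
from h import *
def t(x,y): return (x+.5)/5-.5+220,(y+.5)/5-.5+170
def s(x,y): return (x-405+.5)/6-.5+345,(y+.5)/6-.5+225
def tri(a,b):
    A=[];B=[]
    f1=[]
    for n,(u,v) in(("top",a),("side",b)):
        f,cx,cy,p,M=cam(n); d=M@np.array([(u-cx)/f,(v-cy)/f,1]); d/=np.linalg.norm(d)
        P=np.eye(3)-np.outer(d,d); A.append(P);B.append(P@p)
    return np.linalg.solve(sum(A),sum(B))
E
python3 - <<'E'
from mag0 import *
P=lambda x,y,z: plane("top",*t(x,y),z)
Q=lambda x,y,z: plane("side",*s(x,y),z)
nl,nr=P(40,460,.004),P(255,513,.004); fl,fr=P(150,48,.033),P(350,97,.033)
print("near",nl,nr,np.linalg.norm(nl-nr)); print("far cover",fl,fr,np.linalg.norm(fl-fr))
n=(nl+nr)/2;f=(fl+fr)/2; print("axis len",np.linalg.norm((f-n)[:2]),"yaw",np.degrees(np.arctan2(*(f-n)[1::-1])),"perp",np.degrees(np.arctan2(*(nl-nr)[1::-1]))-90,np.degrees(np.arctan2(*(fl-fr)[1::-1]))-90)
ex=(f-n)[:2]/np.linalg.norm((f-n)[:2]); print("origin",n[:2]+.1*ex, "or", f[:2]-.086*ex)
g=(P(128,235,.03)+P(288,268,.03))/2; print("cover edge->origin",g[:2]-.012*ex)
snl,snr=Q(690,60,.004),Q(478,55,.004); print("side near",snl,snr); sfl,sfr=Q(724,376,.033),Q(503,376,.033); print("side far",sfl,sfr)
print("tri near",tri(t(40,460),s(695,60)),tri(t(255,513),s(478,57)),"cover far",tri(t(150,48),s(722,376)),tri(t(350,97),s(503,376)))
T=np.load("top0.npz");S=np.load("side0.npz")
print("tri carts far corners check by depth ok")
E
```

```text
near [0.49097181 0.19942592 0.004     ] [0.46770188 0.10505658 0.004     ] 0.09719599660975144
far cover [0.66805132 0.14919951 0.033     ] [0.64676185 0.06276184 0.033     ] 0.08902085430497801
axis len 0.18398063147209676 yaw -14.562894705429821 perp -13.851860938308718 -13.83646491600156
origin [0.57612406 0.12709699] or [0.57416957 0.12760474]
cover edge->origin [0.56838448 0.12691291]
side near [0.48640333 0.20045242 0.004     ] [0.46269094 0.10592351 0.004     ]
side far [0.66868164 0.15152177 0.033     ] [0.64910127 0.06328333 0.033     ]
tri near [0.49106747 0.19945702 0.00986697] [0.46759667 0.10446603 0.00889399] cover far [0.6683087  0.14996962 0.03289907] [0.64739275 0.06340061 0.03027915]
tri carts far corners check by depth ok
```

```bash
cat > go.py <<'E'
import sys
from h import *
# usage: go.py x y z yaw_of_tool_y_deg -> shift in tool axes (cm), rotvec (rad)
x,y,z,yw=map(float,sys.argv[1:5]); o=observe(); q=o["eef_rot"]; r=R.from_quat(np.r_[q[1:],q[0]])
a=np.radians(yw); Y=np.array([np.cos(a),np.sin(a),0]);Z=np.array([0,0,-1.]);T=np.stack([np.cross(Y,Z),Y,Z],1)
print("shift",(100*(r.inv().apply(np.array([x,y,z])-o["ee_pos"]))).round(2),"rot",(r.inv()*R.from_matrix(T)).as_rotvec().round(4),"t",o["time_s"],"pos",o["ee_pos"].round(4),"F",o["wrist_force"].round(1),"w",round(o["grip_width"],4))
E
python3 go.py .473 -.09 .12 174
```

```text
shift [-41.42  42.91  10.63] rot [ 1.4000e-03  7.0000e-04 -1.1194e+00] t 0.1 pos [ 0.2292 -0.6344  0.2257] F [0.6 0.8 0.1] w 0.0875
```

>>> {"api": "servo_tool", "payload": {
  "commands": [
    {"x": -10, "y": 10, "z": 1, "az": -0.15},
    {"x": -20, "y": 21, "z": 3, "az": -0.4},
    {"x": -30, "y": 31, "z": 6, "az": -0.7},
    {"x": -41.4, "y": 42.9, "z": 10.6, "ax": 0.001, "az": -1.12},
    {"x": -41.4, "y": 42.9, "z": 10.6, "az": -1.12},
    {"x": -41.4, "y": 42.9, "z": 10.6, "az": -1.12},
    {"x": -41.4, "y": 42.9, "z": 10.6, "az": -1.12},
    {"x": -41.4, "y": 42.9, "z": 10.6, "az": -1.12},
    {"x": -41.4, "y": 42.9, "z": 10.6, "az": -1.12},
    {"x": -41.4, "y": 42.9, "z": 10.6, "az": -1.12},
    {"x": -41.4, "y": 42.9, "z": 10.6, "az": -1.12},
    {"x": -41.4, "y": 42.9, "z": 10.6, "az": -1.12}
  ],
  "hand": -1,
  "force": 15
}}

```text
validation failed for argument at $.co...
```

```bash
python3 go.py .473 -.09 .12 174
```

```text
shift [-41.42  42.91  10.63] rot [ 1.4000e-03  7.0000e-04 -1.1194e+00] t 0.1 pos [ 0.2292 -0.6344  0.2257] F [0.6 0.8 0.1] w 0.0875
```

>>> {"api": "servo_tool", "payload": {
  "commands": [
    {"x": -10, "y": 10, "z": 1, "ax": 0, "ay": 0, "az": -0.15},
    {"x": -20, "y": 21, "z": 3, "ax": 0, "ay": 0, "az": -0.4},
    {"x": -30, "y": 31, "z": 6, "ax": 0, "ay": 0, "az": -0.7},
    {"x": -41.4, "y": 42.9, "z": 10.6, "ax": 0, "ay": 0, "az": -1.12},
    {"x": -41.4, "y": 42.9, "z": 10.6, "ax": 0, "ay": 0, "az": -1.12},
    {"x": -41.4, "y": 42.9, "z": 10.6, "ax": 0, "ay": 0, "az": -1.12},
    {"x": -41.4, "y": 42.9, "z": 10.6, "ax": 0, "ay": 0, "az": -1.12},
    {"x": -41.4, "y": 42.9, "z": 10.6, "ax": 0, "ay": 0, "az": -1.12},
    {"x": -41.4, "y": 42.9, "z": 10.6, "ax": 0, "ay": 0, "az": -1.12},
    {"x": -41.4, "y": 42.9, "z": 10.6, "ax": 0, "ay": 0, "az": -1.12},
    {"x": -41.4, "y": 42.9, "z": 10.6, "ax": 0, "ay": 0, "az": -1.12},
    {"x": -41.4, "y": 42.9, "z": 10.6, "ax": 0, "ay": 0, "az": -1.12}
  ],
  "hand": -1,
  "force": 15
}}

```text
time_s: 1.3
ee_pos: [0.4708, -0.094, 0.1215]
eef_rot: [0.0, -0.67, 0.743, -0.0]
wrist_force: [1.3, -0.4, 0.2]
grip_width: 0.0871
finger_force: 0.0
```

```bash
python3 go.py .473 -.09 .12 174
```

```text
shift [-0.42 -0.17  0.15] rot [-0.0004  0.0001  0.001 ] t 1.3 pos [ 0.4708 -0.094   0.1215] F [ 1.3 -0.4  0.2] w 0.0871
```

>>> {"api": "servo_tool", "payload": {
  "commands": [
    {"x": 0, "y": 0, "z": 1, "ax": 0, "ay": 0, "az": 0},
    {"x": 0, "y": 0, "z": 5, "ax": 0, "ay": 0, "az": 0},
    {"x": 0, "y": 0, "z": 9, "ax": 0, "ay": 0, "az": 0},
    {"x": 0, "y": 0, "z": 11, "ax": 0, "ay": 0, "az": 0},
    {"x": 0, "y": 0, "z": 11.5, "ax": 0, "ay": 0, "az": 0},
    {"x": 0, "y": 0, "z": 11.5, "ax": 0, "ay": 0, "az": 0},
    {"x": 0, "y": 0, "z": 11.5, "ax": 0, "ay": 0, "az": 0}
  ]
}}

```text
time_s: 2.0
ee_pos: [0.4713, -0.0961, 0.0077]
eef_rot: [0.001, -0.669, 0.743, -0.0]
wrist_force: [0.8, -0.2, -0.3]
grip_width: 0.0876
finger_force: 0.0
```

>>> {"api": "servo_tool", "payload": {
  "commands": [
    {"x": 0, "y": 0, "z": 0, "ax": 0, "ay": 0, "az": 0},
    {"x": 0, "y": 0, "z": 0, "ax": 0, "ay": 0, "az": 0},
    {"x": 0, "y": 0, "z": 0, "ax": 0, "ay": 0, "az": 0},
    {"x": 0, "y": 0, "z": 0, "ax": 0, "ay": 0, "az": 0},
    {"x": 0, "y": 0, "z": 0, "ax": 0, "ay": 0, "az": 0},
    {"x": 0, "y": 0, "z": 0, "ax": 0, "ay": 0, "az": 0},
    {"x": 0, "y": 0, "z": 0, "ax": 0, "ay": 0, "az": 0},
    {"x": 0, "y": 0, "z": 0, "ax": 0, "ay": 0, "az": 0}
  ],
  "hand": 1,
  "force": 15
}}

```text
time_s: 2.8
ee_pos: [0.4706, -0.096, 0.0067]
eef_rot: [0.0, -0.669, 0.743, -0.0]
wrist_force: [0.2, -0.1, -0.1]
grip_width: 0.0289
finger_force: 0.2
```

```bash
python3 go.py .473 -.09 .09 174; python3 go.py .511 .143 .09 166
```

```text
shift [-0.62 -0.18 -8.33] rot [-0.0001 -0.      0.0008] t 2.8 pos [ 0.4706 -0.096   0.0067] F [ 0.2 -0.1 -0.1] w 0.0289
shift [-24.19  -1.54  -8.33] rot [-1.000e-04  0.000e+00  1.404e-01] t 2.8 pos [ 0.4706 -0.096   0.0067] F [ 0.2 -0.1 -0.1] w 0.0289
```

>>> {"api": "servo_tool", "payload": {
  "commands": [
    {"x": 0, "y": 0, "z": 0, "ax": 0, "ay": 0, "az": 0},
    {"x": 0, "y": 0, "z": 0, "ax": 0, "ay": 0, "az": 0},
    {"x": 0, "y": 0, "z": 0, "ax": 0, "ay": 0, "az": 0}
  ]
}}

```text
time_s: 3.1
ee_pos: [0.4706, -0.096, 0.0067]
eef_rot: [0.0, -0.669, 0.743, -0.0]
wrist_force: [1.2, -0.5, -0.5]
grip_width: 0.0281
finger_force: 15.0
```

Run:
```python
from meas import *
o=observe(); print(o["finger_force"],o["grip_width"],o["ee_pos"])
I,D=get_image("top"); cv2.imwrite("pics/a.png",cv2.resize(I[225:320,310:430],None,fx=5,fy=5,interpolation=2))
```

```text
14.999875724315643 0.028097372869209446 [ 0.47058272 -0.09603042  0.00673754]
```

View pics/a.png

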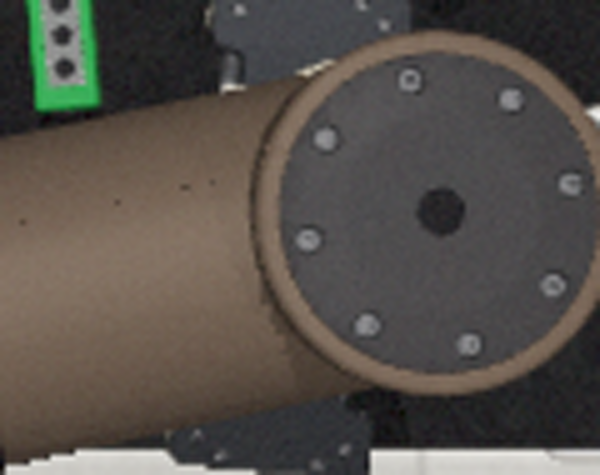

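```bash
python3 go.py .5095 .137 .09 166
```

```text
shift [-23.58  -1.45  -8.33] rot [-0.     -0.      0.1404] t 3.15 pos [ 0.4706 -0.096   0.0067] F [ 0.4  0.2 -0.5] w 0.0276
```

>>> {"api": "servo_tool", "payload": {
  "commands": [
    {"x": 0, "y": 0, "z": -2, "ax": 0, "ay": 0, "az": 0},
    {"x": -1, "y": 0, "z": -6, "ax": 0, "ay": 0, "az": 0},
    {"x": -5, "y": 0, "z": -8.3, "ax": 0, "ay": 0, "az": 0.1},
    {"x": -10, "y": -0.5, "z": -8.3, "ax": 0, "ay": 0, "az": 0.14},
    {"x": -14, "y": -1, "z": -8.3, "ax": 0, "ay": 0, "az": 0.14},
    {"x": -18, "y": -1.2, "z": -8.3, "ax": 0, "ay": 0, "az": 0.14},
    {"x": -21, "y": -1.4, "z": -8.3, "ax": 0, "ay": 0, "az": 0.14},
    {"x": -23.55, "y": -1.5, "z": -8.3, "ax": 0, "ay": 0, "az": 0.14},
    {"x": -23.55, "y": -1.5, "z": -8.3, "ax": 0, "ay": 0, "az": 0.14},
    {"x": -23.55, "y": -1.5, "z": -8.3, "ax": 0, "ay": 0, "az": 0.14},
    {"x": -23.55, "y": -1.5, "z": -8.3, "ax": 0, "ay": 0, "az": 0.14},
    {"x": -23.55, "y": -1.5, "z": -8.3, "ax": 0, "ay": 0, "az": 0.14}
  ]
}}

```text
time_s: 4.35
ee_pos: [0.5096, 0.1357, 0.0897]
eef_rot: [-0.0, -0.615, 0.788, 0.0]
wrist_force: [0.6, 0.3, -1.6]
grip_width: 0.0279
finger_force: 15.0
```

```bash
python3 go.py .5095 .137 .011 166
python3 - <<'E'
from h import *
o=observe(); print(o["finger_force"],o["grip_width"])
I,D=get_image("side"); cv2.imwrite("pics/b.png",cv2.resize(I[200:310,310:430],None,fx=5,fy=5,interpolation=2))
E
```

```text
shift [-0.13  0.04  7.87] rot [ 0.0003 -0.0003 -0.0007] t 4.35 pos [0.5096 0.1357 0.0897] F [ 0.6  0.3 -1.6] w 0.0279
14.99969869852066 0.027949738461013878
```

View pics/b.png

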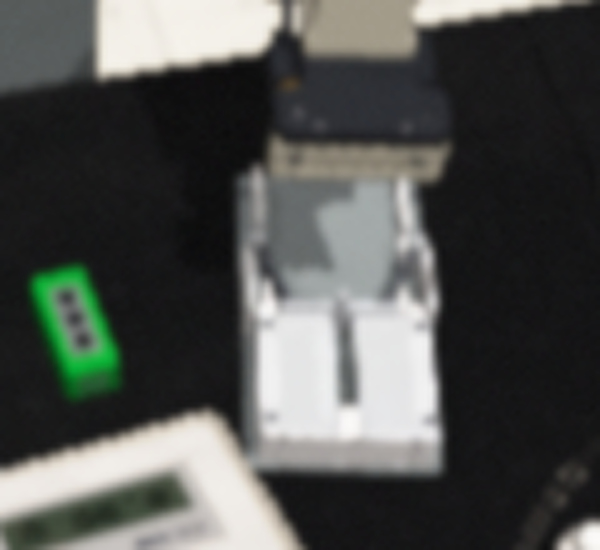

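>>> {"api": "servo_tool", "payload": {
  "commands": [
    {"x": -0.1, "y": 0, "z": 2, "ax": 0, "ay": 0, "az": 0},
    {"x": -0.1, "y": 0, "z": 4, "ax": 0, "ay": 0, "az": 0},
    {"x": -0.1, "y": 0, "z": 5.5, "ax": 0, "ay": 0, "az": 0},
    {"x": -0.1, "y": 0, "z": 6.5, "ax": 0, "ay": 0, "az": 0},
    {"x": -0.1, "y": 0, "z": 7.2, "ax": 0, "ay": 0, "az": 0},
    {"x": -0.1, "y": 0, "z": 7.6, "ax": 0, "ay": 0, "az": 0},
    {"x": -0.1, "y": 0, "z": 7.8, "ax": 0, "ay": 0, "az": 0},
    {"x": -0.1, "y": 0, "z": 7.8, "ax": 0, "ay": 0, "az": 0}
  ]
}}

```text
time_s: 5.2
ee_pos: [0.5103, 0.1377, 0.0119]
eef_rot: [0.0, -0.616, 0.788, -0.0]
wrist_force: [-0.1, 1.2, -0.1]
grip_width: 0.028
finger_force: 15.0
```

```bash
python3 go.py .5095 .137 .011 166
```

```text
shift [0.08 0.06 0.09] rot [-0.0002  0.0002  0.0004] t 5.2 pos [0.5103 0.1377 0.0119] F [-0.1  1.2 -0.1] w 0.028
```

>>> {"api": "servo_tool", "payload": {
  "commands": [
    {"x": 0, "y": 0, "z": 0.05, "ax": 0, "ay": 0, "az": 0},
    {"x": 0, "y": 0, "z": 0.05, "ax": 0, "ay": 0, "az": 0},
    {"x": 0, "y": 0, "z": 0.05, "ax": 0, "ay": 0, "az": 0},
    {"x": 0, "y": 0, "z": -2, "ax": 0, "ay": 0, "az": 0},
    {"x": 0, "y": 0, "z": -6, "ax": 0, "ay": 0, "az": 0},
    {"x": 4, "y": 0, "z": -9, "ax": 0, "ay": 0, "az": 0},
    {"x": 9, "y": 0, "z": -9, "ax": 0, "ay": 0, "az": 0},
    {"x": 14, "y": 0, "z": -9, "ax": 0, "ay": 0, "az": 0},
    {"x": 19, "y": 0, "z": -9, "ax": 0, "ay": 0, "az": 0},
    {"x": 19, "y": 0, "z": -9, "ax": 0, "ay": 0, "az": 0}
  ],
  "hand": 0
}}

```text
time_s: 6.2
ee_pos: [0.4617, -0.0508, 0.1019]
eef_rot: [-0.0, -0.614, 0.789, 0.0]
wrist_force: [-0.2, 1.0, -0.2]
grip_width: 0.0439
finger_force: 0.0
```

Run:
```python
from h import *
o=observe(); print(o["ee_pos"],o["grip_width"])
o=np.zeros((560,800,3),np.uint8)
I,D=get_image("top");J,D2=get_image("side")
np.savez("p1.npz",T=I,S=J,TD=D)
o[:550,:400]=cv2.resize(I[170:280,220:300],None,fx=5,fy=5,interpolation=2)
o[:450,405:795]=cv2.resize(J[225:300,345:410],None,fx=6,fy=6,interpolation=2)
cv2.imwrite("pics/p1.png",o)
```

```text
[ 0.461737   -0.05083638  0.10188664] 0.043935803918521754
```

View pics/p1.png

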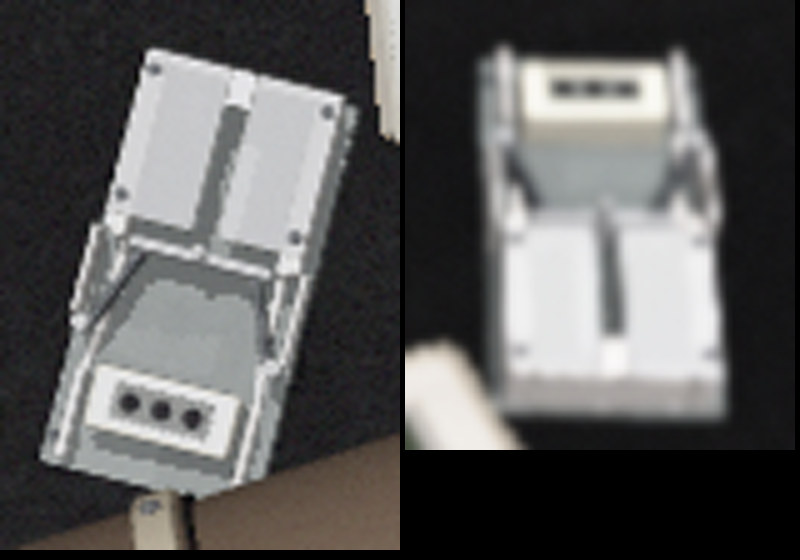

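Both views show the cartridge seated square in the bay, with its top centre at about crop (161,411). Next I work out its distance from the lip line and its lateral offset.

Run:
```python
from mag0 import *
d=np.load("p1.npz"); I=d["T"]
m=np.zeros((480,640),np.uint8); m[236:268,232:272]=(I[236:268,232:272].min(2)>205)*255
m=cv2.morphologyEx(m,cv2.MORPH_CLOSE,np.ones((7,7)))
n,l,st,ce=cv2.connectedComponentsWithStats(m); k=1+np.argmax(st[1:,4]); ys,xs=np.where(l==k)
r=cv2.minAreaRect(np.stack([xs,ys],1).astype(np.float32)); print(r)
c=plane("top",*r[0],.028)[:2]; c2=plane("top",*t(161,411),.028)[:2]; print(c,c2)
P=lambda x,y,z: plane("top",*t(x,y),z)[:2]
a=np.radians(-14.1); ex=np.array([np.cos(a),np.sin(a)]);ey=np.array([-ex[1],ex[0]])
n=(P(40,460,.004)+P(255,513,.004))/2;f=(P(150,48,.033)+P(350,97,.033))/2
for nm,o in(("near",n+.1*ex),("far",f-.086*ex),("cov",(P(128,235,.03)+P(288,268,.03))/2-.012*ex)):
    print(nm,o,"cart in mag",[(c2-o)@ex,(c2-o)@ey],[(c-o)@ex,(c-o)@ey])
print("TCP rel",(np.array([.5103,.1377])-c2)@ex,(np.array([.5103,.1377])-c2)@ey)
```

```text
((251.6923065185547, 252.53846740722656), (37.654296875, 20.39607810974121), 11.309932708740234)
[0.50968522 0.14405403] [0.51127425 0.14383481]
near [0.57632405 0.12787975] cart in mag [np.float64(-0.06697686774930872), np.float64(-0.0003727402841983613)] [np.float64(-0.0685714328708064), np.float64(-0.0005472313804842208)]
far [0.57399759 0.12693157] cart in mag [np.float64(-0.06495149496943634), np.float64(0.0011136298199578714)] [np.float64(-0.06654606009093403), np.float64(0.0009391387236720101)]
cov [0.56836049 0.12681898] cart in mag [np.float64(-0.0595116542401732), np.float64(0.0025961104953972775)] [np.float64(-0.06110621936167089), np.float64(0.002421619399111418)]
TCP rel 0.0005496323391797184 -0.006187318456753191
```

```bash
python3 go.py .4673 .1545 .09 165.9
```

```text
shift [-19.71   4.63   1.22] rot [-0.0008  0.0005 -0.0006] t 6.3 pos [ 0.4641 -0.0479  0.1022] F [ 1.   0.  -0.9] w 0.0439
```

>>> {"api": "servo_tool", "payload": {
  "commands": [
    {"x": -4, "y": 1, "z": 0, "ax": 0, "ay": 0, "az": 0},
    {"x": -9, "y": 2.5, "z": 0, "ax": 0, "ay": 0, "az": 0},
    {"x": -14, "y": 3.5, "z": 1, "ax": 0, "ay": 0, "az": 0},
    {"x": -18, "y": 4.6, "z": 1.2, "ax": 0, "ay": 0, "az": 0},
    {"x": -19.7, "y": 4.6, "z": 1.2, "ax": 0, "ay": 0, "az": 0},
    {"x": -19.7, "y": 4.6, "z": 1.2, "ax": 0, "ay": 0, "az": 0},
    {"x": -19.7, "y": 4.6, "z": 1.2, "ax": 0, "ay": 0, "az": 0},
    {"x": -19.7, "y": 4.6, "z": 1.2, "ax": 0, "ay": 0, "az": 0}
  ],
  "hand": 1
}}

```text
time_s: 7.1
ee_pos: [0.4669, 0.155, 0.0897]
eef_rot: [-0.0, -0.616, 0.788, 0.0]
wrist_force: [-0.5, -0.3, 0.7]
grip_width: 0.0008
finger_force: 0.0
```

```bash
python3 go.py .4673 .1545 .01 165.9
```

```text
shift [ 0.04 -0.05  7.97] rot [ 0.0003 -0.0003  0.0019] t 7.1 pos [0.4669 0.155  0.0897] F [-0.5 -0.3  0.7] w 0.0008
```

>>> {"api": "servo_tool", "payload": {
  "commands": [
    {"x": 0, "y": 0, "z": 3, "ax": 0, "ay": 0, "az": 0},
    {"x": 0, "y": 0, "z": 6, "ax": 0, "ay": 0, "az": 0},
    {"x": 0, "y": 0, "z": 7.5, "ax": 0, "ay": 0, "az": 0},
    {"x": 0, "y": 0, "z": 7.9, "ax": 0, "ay": 0, "az": 0},
    {"x": 0, "y": 0, "z": 7.9, "ax": 0, "ay": 0, "az": 0},
    {"x": 0, "y": 0, "z": 7.9, "ax": 0, "ay": 0, "az": 0}
  ]
}}

```text
time_s: 7.7
ee_pos: [0.4678, 0.1554, 0.0116]
eef_rot: [0.001, -0.616, 0.788, -0.0]
wrist_force: [1.1, -0.5, -0.5]
grip_width: 0.0004
finger_force: 0.0
```

```bash
python3 go.py .5604 .1312 .01 165.9
```

```text
shift [ 0.11 -9.57  0.17] rot [-0.0009  0.0009  0.0015] t 7.7 pos [0.4678 0.1554 0.0116] F [ 1.1 -0.5 -0.5] w 0.0004
```

>>> {"api": "servo_tool", "payload": {
  "commands": [
    {"x": 0.1, "y": -0.6, "z": 0.1, "ax": 0, "ay": 0, "az": 0},
    {"x": 0.1, "y": -1.2, "z": 0.1, "ax": 0, "ay": 0, "az": 0},
    {"x": 0.1, "y": -1.8, "z": 0.1, "ax": 0, "ay": 0, "az": 0},
    {"x": 0.1, "y": -2.4, "z": 0.1, "ax": 0, "ay": 0, "az": 0},
    {"x": 0.1, "y": -3.0, "z": 0.1, "ax": 0, "ay": 0, "az": 0},
    {"x": 0.1, "y": -3.6, "z": 0.1, "ax": 0, "ay": 0, "az": 0},
    {"x": 0.1, "y": -4.2, "z": 0.1, "ax": 0, "ay": 0, "az": 0},
    {"x": 0.1, "y": -4.8, "z": 0.1, "ax": 0, "ay": 0, "az": 0},
    {"x": 0.1, "y": -5.3, "z": 0.1, "ax": 0, "ay": 0, "az": 0}
  ]
}}

```text
time_s: 8.6
ee_pos: [0.5183, 0.1416, 0.0097]
eef_rot: [-0.0, -0.616, 0.788, 0.0]
wrist_force: [-5.8, 2.5, 6.1]
grip_width: 0.0001
finger_force: 3.6
```

>>> {"api": "servo_tool", "payload": {
  "commands": [
    {"x": 0, "y": -0.4, "z": 0, "ax": 0, "ay": 0, "az": 0},
    {"x": 0, "y": -0.8, "z": 0, "ax": 0, "ay": 0, "az": 0},
    {"x": 0, "y": -1.2, "z": 0, "ax": 0, "ay": 0, "az": 0},
    {"x": 0, "y": -1.6, "z": 0, "ax": 0, "ay": 0, "az": 0},
    {"x": 0, "y": -2.0, "z": 0, "ax": 0, "ay": 0, "az": 0},
    {"x": 0, "y": -2.4, "z": 0, "ax": 0, "ay": 0, "az": 0}
  ]
}}

```text
time_s: 9.2
ee_pos: [0.5406, 0.1357, 0.0097]
eef_rot: [-0.001, -0.616, 0.788, 0.0]
wrist_force: [-8.4, 3.2, 7.3]
grip_width: 0.0004
finger_force: 4.6
```

```bash
python3 go.py .5604 .1312 .01 165.9
```

```text
shift [-0.04 -2.03 -0.04] rot [ 0.0019 -0.001   0.0019] t 9.2 pos [0.5406 0.1357 0.0097] F [-8.4  3.2  7.3] w 0.0004
```

>>> {"api": "servo_tool", "payload": {
  "commands": [
    {"x": 0, "y": -0.4, "z": 0, "ax": 0, "ay": 0, "az": 0},
    {"x": 0, "y": -0.8, "z": 0, "ax": 0, "ay": 0, "az": 0},
    {"x": 0, "y": -1.2, "z": 0, "ax": 0, "ay": 0, "az": 0},
    {"x": 0, "y": -1.6, "z": 0, "ax": 0, "ay": 0, "az": 0}
  ]
}}

```text
time_s: 9.6
ee_pos: [0.5558, 0.1319, 0.0097]
eef_rot: [-0.001, -0.616, 0.788, 0.001]
wrist_force: [-9.9, 4.4, 8.4]
grip_width: 0.0004
finger_force: 5.4
```

>>> {"api": "servo_tool", "payload": {
  "commands": [
    {"x": 0, "y": -0.3, "z": 0, "ax": 0, "ay": 0, "az": 0},
    {"x": 0, "y": -0.3, "z": 0, "ax": 0, "ay": 0, "az": 0}
  ]
}}

```text
time_s: 9.8
ee_pos: [0.5592, 0.1311, 0.0097]
eef_rot: [-0.001, -0.616, 0.788, 0.0]
wrist_force: [-6.0, 2.6, 5.7]
grip_width: 0.0004
finger_force: 3.4
```

```bash
python3 go.py .5604 .1312 .01 165.9
```

```text
shift [-0.04 -0.11 -0.03] rot [ 0.0018 -0.001   0.0018] t 9.8 pos [0.5592 0.1311 0.0097] F [-6.   2.6  5.7] w 0.0004
```

>>> {"api": "servo_tool", "payload": {
  "commands": [
    {"x": 0, "y": -0.15, "z": 0, "ax": 0, "ay": 0, "az": 0},
    {"x": 0, "y": -0.15, "z": 0, "ax": 0, "ay": 0, "az": 0}
  ]
}}

```text
time_s: 10.0
ee_pos: [0.5607, 0.1307, 0.0096]
eef_rot: [-0.001, -0.616, 0.788, 0.0]
wrist_force: [-7.0, 1.6, 5.0]
grip_width: 0.0002
finger_force: 3.3
```

>>> {"api": "servo_tool", "payload": {
  "commands": [
    {"x": 0, "y": -0.15, "z": 0, "ax": 0, "ay": 0, "az": 0},
    {"x": 0, "y": -0.15, "z": 0, "ax": 0, "ay": 0, "az": 0}
  ]
}}

```text
time_s: 10.2
ee_pos: [0.5621, 0.1303, 0.0096]
eef_rot: [-0.001, -0.616, 0.788, 0.0]
wrist_force: [-6.4, 1.7, 4.6]
grip_width: 0.0005
finger_force: 3.3
```

Run:
```python
from h import *
o=observe();print(o["ee_pos"],o["wrist_force"])
o=np.zeros((560,800,3),np.uint8)
I,D=get_image("top");J,D2=get_image("side")
o[:550,:400]=cv2.resize(I[170:280,220:300],None,fx=5,fy=5,interpolation=2)
o[:450,405:795]=cv2.resize(J[225:300,345:410],None,fx=6,fy=6,interpolation=2)
cv2.imwrite("pics/p2.png",o)
```

```text
[0.5621364  0.13033083 0.00963525] [-6.35599789  1.71435561  4.56516593]
```

View pics/p2.png

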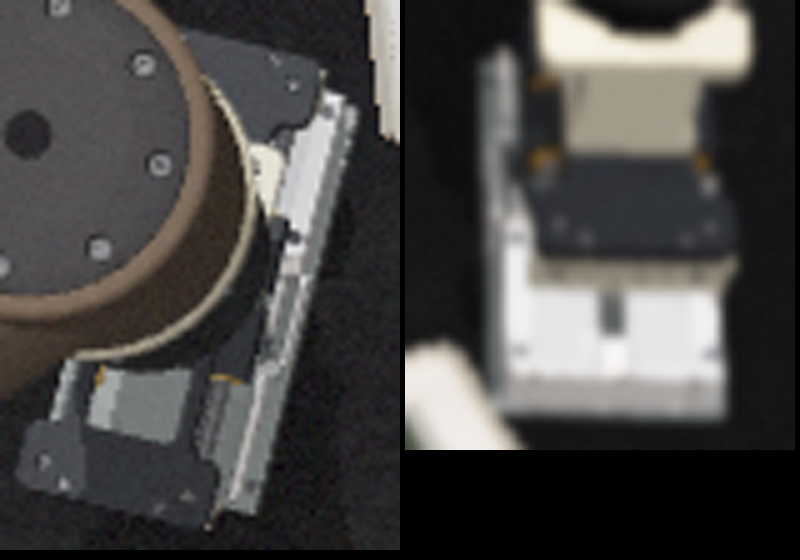

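The hand hides the stud in the top view, and the pushing force has dropped from about 11 N to 6.5 N. I'll push 2 mm more, then back off and look.

>>> {"api": "servo_tool", "payload": {
  "commands": [
    {"x": 0, "y": -0.2, "z": 0, "ax": 0, "ay": 0, "az": 0},
    {"x": 0, "y": -0.2, "z": 0, "ax": 0, "ay": 0, "az": 0}
  ]
}}

```text
time_s: 10.5
ee_pos: [0.564, 0.1299, 0.0096]
eef_rot: [-0.001, -0.616, 0.788, 0.0]
wrist_force: [-6.8, 2.4, 5.9]
grip_width: 0.0005
finger_force: 3.5
```

>>> {"api": "servo_tool", "payload": {
  "commands": [
    {"x": 0, "y": 0.5, "z": 0, "ax": 0, "ay": 0, "az": 0},
    {"x": 0, "y": 1.2, "z": 0, "ax": 0, "ay": 0, "az": 0}
  ]
}}

```text
time_s: 10.7
ee_pos: [0.5535, 0.133, 0.0096]
eef_rot: [0.0, -0.616, 0.788, -0.0]
wrist_force: [-0.8, -0.5, -0.4]
grip_width: 0.0003
finger_force: 0.0
```

>>> {"api": "servo_tool", "payload": {
  "commands": [
    {"x": 0, "y": 2, "z": 0, "ax": 0, "ay": 0, "az": 0},
    {"x": 0, "y": 4, "z": -2, "ax": 0, "ay": 0, "az": 0},
    {"x": 0, "y": 6, "z": -6, "ax": 0, "ay": 0, "az": 0},
    {"x": 4, "y": 6, "z": -9, "ax": 0, "ay": 0, "az": 0},
    {"x": 8, "y": 6, "z": -9, "ax": 0, "ay": 0, "az": 0},
    {"x": 13, "y": 5, "z": -9, "ax": 0, "ay": 0, "az": 0},
    {"x": 18, "y": 3, "z": -9, "ax": 0, "ay": 0, "az": 0},
    {"x": 22, "y": 3, "z": -9, "ax": 0, "ay": 0, "az": 0},
    {"x": 22, "y": 3, "z": -9, "ax": 0, "ay": 0, "az": 0},
    {"x": 22, "y": 3, "z": -9, "ax": 0, "ay": 0, "az": 0}
  ],
  "hand": -1
}}

```text
time_s: 11.7
ee_pos: [0.4708, -0.0742, 0.0998]
eef_rot: [0.0, -0.615, 0.789, -0.0]
wrist_force: [-0.2, 0.1, 0.2]
grip_width: 0.075
finger_force: 0.0
```

```bash
python3 go.py .5097 -.2344 .09 189.4
python3 - <<'E'
from meas import *
o=np.zeros((560,800,3),np.uint8)
I,D=get_image("top");J,D2=get_image("side")
o[:550,:400]=cv2.resize(I[170:280,220:300],None,fx=5,fy=5,interpolation=2)
o[:450,405:795]=cv2.resize(J[225:300,345:410],None,fx=6,fy=6,interpolation=2)
cv2.imwrite("pics/p3.png",o)
E
```

```text
shift [14.59 -7.68  0.98] rot [-7.000e-04  1.000e-04 -4.106e-01] t 11.7 pos [ 0.4708 -0.0742  0.0998] F [-0.2  0.1  0.2] w 0.075
```

View pics/p3.png

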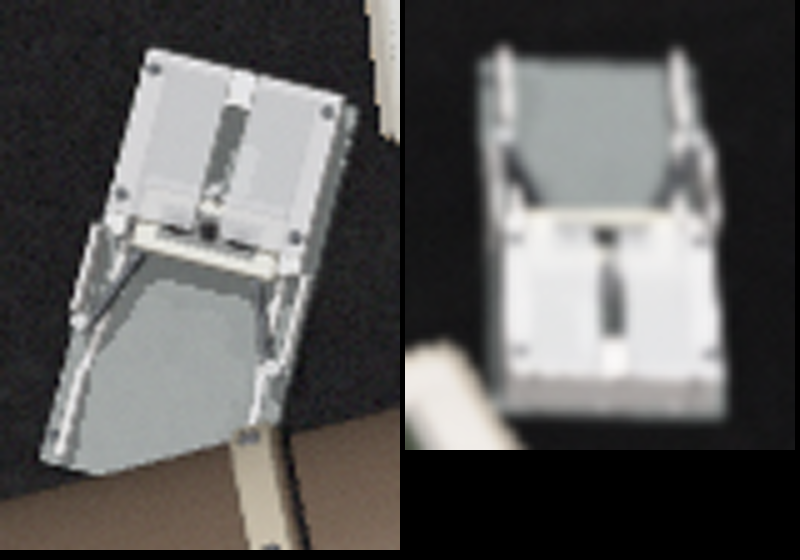

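The first cartridge is in. Its back strip lies at the lip line, at crop (205,250), under the cover, with the stud moved to (208,230) and the lips closed behind it. Now the second one.

>>> {"api": "servo_tool", "payload": {
  "commands": [
    {"x": 4, "y": -2, "z": 0.5, "ax": 0, "ay": 0, "az": -0.13},
    {"x": 8, "y": -4, "z": 1, "ax": 0, "ay": 0, "az": -0.27},
    {"x": 12, "y": -6, "z": 1, "ax": 0, "ay": 0, "az": -0.4},
    {"x": 14.6, "y": -7.7, "z": 1, "ax": 0, "ay": 0, "az": -0.41},
    {"x": 14.6, "y": -7.7, "z": 1, "ax": 0, "ay": 0, "az": -0.41},
    {"x": 14.6, "y": -7.7, "z": 1, "ax": 0, "ay": 0, "az": -0.41},
    {"x": 14.6, "y": -7.7, "z": 1, "ax": 0, "ay": 0, "az": -0.41},
    {"x": 14.6, "y": -7.7, "z": 1, "ax": 0, "ay": 0, "az": -0.41}
  ],
  "hand": -0.2
}}

```text
time_s: 12.6
ee_pos: [0.5106, -0.2321, 0.0899]
eef_rot: [-0.0, 0.764, -0.645, 0.0]
wrist_force: [-1.0, 1.6, -0.5]
grip_width: 0.0527
finger_force: 0.0
```

```bash
python3 go.py .5097 -.2344 .0065 189.4
```

```text
shift [0.21 0.13 8.34] rot [-0.0002  0.      0.0038] t 12.6 pos [ 0.5106 -0.2321  0.0899] F [-1.   1.6 -0.5] w 0.0527
```

>>> {"api": "servo_tool", "payload": {
  "commands": [
    {"x": 0.2, "y": 0.1, "z": 2, "ax": 0, "ay": 0, "az": 0},
    {"x": 0.2, "y": 0.1, "z": 5, "ax": 0, "ay": 0, "az": 0},
    {"x": 0.2, "y": 0.1, "z": 7.5, "ax": 0, "ay": 0, "az": 0},
    {"x": 0.2, "y": 0.1, "z": 8.3, "ax": 0, "ay": 0, "az": 0},
    {"x": 0.2, "y": 0.1, "z": 8.3, "ax": 0, "ay": 0, "az": 0},
    {"x": 0.2, "y": 0.1, "z": 8.3, "ax": 0, "ay": 0, "az": 0}
  ]
}}

```text
time_s: 13.2
ee_pos: [0.5107, -0.2354, 0.0078]
eef_rot: [-0.0, 0.764, -0.646, 0.001]
wrist_force: [0.2, -0.1, 0.5]
grip_width: 0.0525
finger_force: 0.0
```

>>> {"api": "servo_tool", "payload": {
  "commands": [
    {"x": 0, "y": 0, "z": 0, "ax": 0, "ay": 0, "az": 0},
    {"x": 0, "y": 0, "z": 0, "ax": 0, "ay": 0, "az": 0},
    {"x": 0, "y": 0, "z": 0, "ax": 0, "ay": 0, "az": 0},
    {"x": 0, "y": 0, "z": 0, "ax": 0, "ay": 0, "az": 0},
    {"x": 0, "y": 0, "z": 0, "ax": 0, "ay": 0, "az": 0},
    {"x": 0, "y": 0, "z": 0, "ax": 0, "ay": 0, "az": 0},
    {"x": 0, "y": 0, "z": 0, "ax": 0, "ay": 0, "az": 0}
  ],
  "hand": 1,
  "force": 15
}}

```text
time_s: 13.9
ee_pos: [0.5101, -0.2357, 0.0072]
eef_rot: [-0.0, 0.763, -0.646, 0.0]
wrist_force: [-1.7, 0.7, 6.3]
grip_width: 0.0279
finger_force: 15.0
```

```bash
python3 go.py .511 .143 .09 166
```

```text
shift [-37.33  -6.36  -8.28] rot [-5.000e-04 -2.000e-04  4.105e-01] t 13.9 pos [ 0.5101 -0.2357  0.0072] F [-1.7  0.7  6.3] w 0.0279
```

>>> {"api": "servo_tool", "payload": {
  "commands": [
    {"x": 0, "y": 0, "z": -2, "ax": 0, "ay": 0, "az": 0},
    {"x": -1, "y": 0, "z": -6, "ax": 0, "ay": 0, "az": 0},
    {"x": -5, "y": -0.8, "z": -8.3, "ax": 0, "ay": 0, "az": 0.1},
    {"x": -10, "y": -1.6, "z": -8.3, "ax": 0, "ay": 0, "az": 0.2},
    {"x": -14, "y": -2.4, "z": -8.3, "ax": 0, "ay": 0, "az": 0.3},
    {"x": -18, "y": -3.1, "z": -8.3, "ax": 0, "ay": 0, "az": 0.41},
    {"x": -22, "y": -3.8, "z": -8.3, "ax": 0, "ay": 0, "az": 0.41},
    {"x": -26, "y": -4.4, "z": -8.3, "ax": 0, "ay": 0, "az": 0.41},
    {"x": -30, "y": -5.1, "z": -8.3, "ax": 0, "ay": 0, "az": 0.41},
    {"x": -34, "y": -5.8, "z": -8.3, "ax": 0, "ay": 0, "az": 0.41},
    {"x": -37.2, "y": -6.4, "z": -8.3, "ax": 0, "ay": 0, "az": 0.41},
    {"x": -37.2, "y": -6.4, "z": -8.3, "ax": 0, "ay": 0, "az": 0.41}
  ]
}}

```text
time_s: 15.1
ee_pos: [0.512, 0.1453, 0.0897]
eef_rot: [0.001, -0.617, 0.787, -0.0]
wrist_force: [-0.2, 0.1, -0.3]
grip_width: 0.0278
finger_force: 15.0
```

>>> {"api": "servo_tool", "payload": {
  "commands": [
    {"x": 0, "y": 0, "z": 0, "ax": 0, "ay": 0, "az": 0},
    {"x": 0, "y": 0, "z": 0, "ax": 0, "ay": 0, "az": 0}
  ]
}}

```text
time_s: 15.3
ee_pos: [0.5111, 0.1412, 0.0895]
eef_rot: [-0.0, -0.616, 0.788, 0.0]
wrist_force: [-0.9, -0.1, -0.4]
grip_width: 0.0278
finger_force: 15.0
```

```bash
python3 go.py .5105 .1418 .0117 165.9
```

```text
shift [-0.05  0.07  7.78] rot [ 0.0007 -0.0006  0.0016] t 15.3 pos [0.5111 0.1412 0.0895] F [-0.9 -0.1 -0.4] w 0.0278
```

>>> {"api": "servo_tool", "payload": {
  "commands": [
    {"x": 0, "y": 0, "z": 2, "ax": 0, "ay": 0, "az": 0},
    {"x": 0, "y": 0, "z": 4, "ax": 0, "ay": 0, "az": 0},
    {"x": 0, "y": 0, "z": 5.5, "ax": 0, "ay": 0, "az": 0},
    {"x": 0, "y": 0, "z": 6.5, "ax": 0, "ay": 0, "az": 0},
    {"x": 0, "y": 0, "z": 7.2, "ax": 0, "ay": 0, "az": 0},
    {"x": 0, "y": 0, "z": 7.6, "ax": 0, "ay": 0, "az": 0},
    {"x": 0, "y": 0, "z": 7.75, "ax": 0, "ay": 0, "az": 0},
    {"x": 0, "y": 0, "z": 7.75, "ax": 0, "ay": 0, "az": 0}
  ]
}}

```text
time_s: 16.1
ee_pos: [0.5117, 0.1419, 0.0125]
eef_rot: [0.0, -0.616, 0.788, -0.0]
wrist_force: [-0.1, 0.4, -0.4]
grip_width: 0.0277
finger_force: 15.0
```

>>> {"api": "servo_tool", "payload": {
  "commands": [
    {"x": 0, "y": 0, "z": 0, "ax": 0, "ay": 0, "az": 0},
    {"x": 0, "y": 0, "z": 0, "ax": 0, "ay": 0, "az": 0},
    {"x": 0, "y": 0, "z": 0, "ax": 0, "ay": 0, "az": 0},
    {"x": 0, "y": 0, "z": -2, "ax": 0, "ay": 0, "az": 0},
    {"x": 0, "y": 0, "z": -6, "ax": 0, "ay": 0, "az": 0},
    {"x": 4, "y": 0, "z": -9, "ax": 0, "ay": 0, "az": 0},
    {"x": 9, "y": 0, "z": -9, "ax": 0, "ay": 0, "az": 0},
    {"x": 14, "y": 0, "z": -9, "ax": 0, "ay": 0, "az": 0},
    {"x": 19, "y": 0, "z": -9, "ax": 0, "ay": 0, "az": 0},
    {"x": 20, "y": 0, "z": -9, "ax": 0, "ay": 0, "az": 0},
    {"x": 20, "y": 0, "z": -9, "ax": 0, "ay": 0, "az": 0}
  ],
  "hand": 0
}}

```text
time_s: 17.2
ee_pos: [0.4627, -0.0537, 0.1026]
eef_rot: [0.0, -0.615, 0.789, -0.0]
wrist_force: [-0.4, 0.3, -0.1]
grip_width: 0.0442
finger_force: 0.0
```

```bash
python3 go.py .4673 .1545 .09 165.9
python3 - <<'E'
from h import *
o=np.zeros((560,800,3),np.uint8)
I,D=get_image("top");J,D2=get_image("side")
o[:550,:400]=cv2.resize(I[170:280,220:300],None,fx=5,fy=5,interpolation=2)
o[:450,405:795]=cv2.resize(J[225:300,345:410],None,fx=6,fy=6,interpolation=2)
cv2.imwrite("pics/p4.png",o)
E
```

```text
shift [-20.3    4.64   1.27] rot [-0.0006  0.0003 -0.0007] t 17.2 pos [ 0.4627 -0.0537  0.1026] F [-0.4  0.3 -0.1] w 0.0442
```

View pics/p4.png

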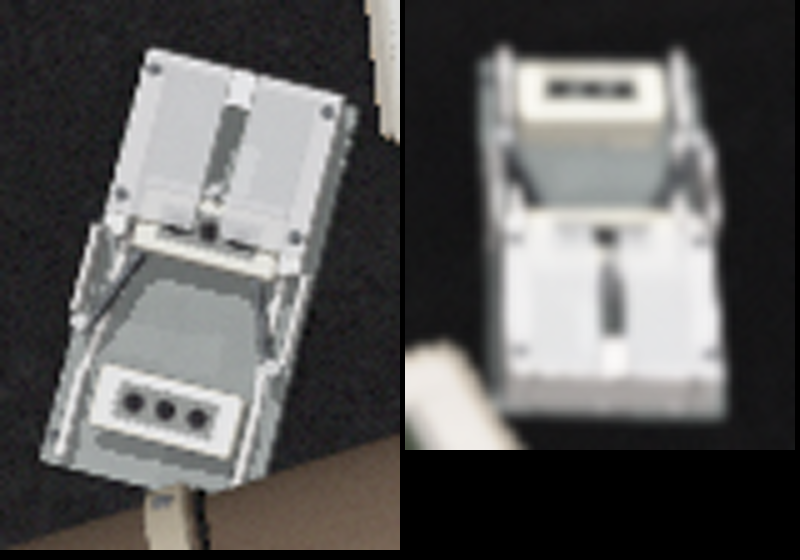

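The second cartridge is seated square in the bay with its top centre at crop (166,411), and the first is still in at (205,250). I'll push it the same way.

>>> {"api": "servo_tool", "payload": {
  "commands": [
    {"x": -4, "y": 1, "z": 0, "ax": 0, "ay": 0, "az": 0},
    {"x": -9, "y": 2.5, "z": 0, "ax": 0, "ay": 0, "az": 0},
    {"x": -14, "y": 3.5, "z": 1, "ax": 0, "ay": 0, "az": 0},
    {"x": -18, "y": 4.6, "z": 1.2, "ax": 0, "ay": 0, "az": 0},
    {"x": -20, "y": 4.6, "z": 1.2, "ax": 0, "ay": 0, "az": 0},
    {"x": -20, "y": 4.6, "z": 1.2, "ax": 0, "ay": 0, "az": 0},
    {"x": -20, "y": 4.6, "z": 1.2, "ax": 0, "ay": 0, "az": 0},
    {"x": -20, "y": 4.6, "z": 1.2, "ax": 0, "ay": 0, "az": 0}
  ],
  "hand": 1
}}

```text
time_s: 18.1
ee_pos: [0.4666, 0.1526, 0.0901]
eef_rot: [-0.0, -0.616, 0.788, 0.0]
wrist_force: [0.5, -0.3, 0.6]
grip_width: 0.0007
finger_force: 0.0
```

```bash
python3 go.py .4673 .1545 .0105 165.9
```

```text
shift [-0.2  -0.03  7.96] rot [ 0.0004 -0.0005  0.0021] t 18.1 pos [0.4666 0.1526 0.0901] F [ 0.5 -0.3  0.6] w 0.0007
```

>>> {"api": "servo_tool", "payload": {
  "commands": [
    {"x": -0.1, "y": 0, "z": 3, "ax": 0, "ay": 0, "az": 0},
    {"x": -0.1, "y": 0, "z": 6, "ax": 0, "ay": 0, "az": 0},
    {"x": -0.1, "y": 0, "z": 7.5, "ax": 0, "ay": 0, "az": 0},
    {"x": -0.1, "y": 0, "z": 8, "ax": 0, "ay": 0, "az": 0},
    {"x": -0.1, "y": 0, "z": 8, "ax": 0, "ay": 0, "az": 0},
    {"x": -0.1, "y": 0, "z": 8, "ax": 0, "ay": 0, "az": 0}
  ]
}}

```text
time_s: 18.7
ee_pos: [0.4677, 0.1539, 0.0111]
eef_rot: [0.001, -0.616, 0.788, -0.0]
wrist_force: [-0.6, 0.7, -0.1]
grip_width: 0.0007
finger_force: 0.0
```

```bash
python3 go.py .564 .1299 .0097 165.9
```

```text
shift [-0.   -9.93  0.14] rot [-0.0008  0.0009  0.0016] t 18.7 pos [0.4677 0.1539 0.0111] F [-0.6  0.7 -0.1] w 0.0007
```

>>> {"api": "servo_tool", "payload": {
  "commands": [
    {"x": 0, "y": -0.7, "z": 0.1, "ax": 0, "ay": 0, "az": 0},
    {"x": 0, "y": -1.4, "z": 0.1, "ax": 0, "ay": 0, "az": 0},
    {"x": 0, "y": -2.1, "z": 0.1, "ax": 0, "ay": 0, "az": 0},
    {"x": 0, "y": -2.8, "z": 0.1, "ax": 0, "ay": 0, "az": 0},
    {"x": 0, "y": -3.4, "z": 0.1, "ax": 0, "ay": 0, "az": 0},
    {"x": 0, "y": -4, "z": 0.1, "ax": 0, "ay": 0, "az": 0},
    {"x": 0, "y": -4.6, "z": 0.1, "ax": 0, "ay": 0, "az": 0},
    {"x": 0, "y": -5.2, "z": 0.1, "ax": 0, "ay": 0, "az": 0},
    {"x": 0, "y": -5.7, "z": 0.1, "ax": 0, "ay": 0, "az": 0},
    {"x": 0, "y": -6.2, "z": 0.1, "ax": 0, "ay": 0, "az": 0},
    {"x": 0, "y": -6.7, "z": 0.1, "ax": 0, "ay": 0, "az": 0}
  ]
}}

```text
time_s: 19.8
ee_pos: [0.5272, 0.143, 0.0094]
eef_rot: [-0.001, -0.615, 0.788, 0.004]
wrist_force: [-49.0, 47.8, 28.1]
grip_width: 0.0001
finger_force: 33.2
```

>>> {"api": "servo_tool", "payload": {
  "commands": [
    {"x": 0, "y": -0.5, "z": 0, "ax": 0, "ay": 0, "az": 0},
    {"x": 0, "y": -1, "z": 0, "ax": 0, "ay": 0, "az": 0},
    {"x": 0, "y": -1.5, "z": 0, "ax": 0, "ay": 0, "az": 0},
    {"x": 0, "y": -1.9, "z": 0, "ax": 0, "ay": 0, "az": 0},
    {"x": 0, "y": -2.3, "z": 0, "ax": 0, "ay": 0, "az": 0},
    {"x": 0, "y": -2.3, "z": 0, "ax": 0, "ay": 0, "az": 0}
  ]
}}

```text
time_s: 20.4
ee_pos: [0.5504, 0.135, 0.0089]
eef_rot: [-0.002, -0.616, 0.788, 0.002]
wrist_force: [-8.6, -1.9, 1.3]
grip_width: 0.0003
finger_force: 3.4
```

```bash
python3 go.py .564 .1299 .0097 165.9
```

```text
shift [ 0.17 -1.44 -0.09] rot [0.0055 0.0001 0.0032] t 20.4 pos [0.5504 0.135  0.0089] F [-8.6 -1.9  1.3] w 0.0003
```

>>> {"api": "servo_tool", "payload": {
  "commands": [
    {"x": 0.05, "y": -0.2, "z": 0, "ax": 0, "ay": 0, "az": 0},
    {"x": 0.1, "y": -0.4, "z": 0, "ax": 0, "ay": 0, "az": 0}
  ]
}}

```text
time_s: 20.6
ee_pos: [0.5553, 0.1311, 0.0087]
eef_rot: [-0.002, -0.616, 0.788, 0.001]
wrist_force: [-14.9, 13.6, 6.2]
grip_width: 0.0007
finger_force: 9.1
```

```bash
python3 go.py .564 .1299 .0097 165.9
python3 - <<'E'
from h import *
# what is visible: camera sees stud slot? depth + colour profile of far slot in side view, and bay strip in top view
o=np.zeros((560,800,3),np.uint8)
I,D=get_image("top");J,D2=get_image("side")
o[:550,:400]=cv2.resize(I[170:280,220:300],None,fx=5,fy=5,interpolation=2)
o[:450,405:795]=cv2.resize(J[225:300,345:410],None,fx=6,fy=6,interpolation=2)
cv2.imwrite("pics/p5.png",o)
a=np.radians(-14.1); ex=np.array([np.cos(a),np.sin(a)]);ey=np.array([-ex[1],ex[0]])
for x in range(0,86,4):
    P=np.r_[np.array([.575,.1275])+ex*x/1e3,.033]; u,v=proj("side",P); w=proj("top",P)
    print(x,(round(u),round(v)),J[round(v),round(u)],I[round(w[1]),round(w[0])])
E
```

```text
shift [-0.1  -0.87 -0.11] rot [ 0.0042 -0.001   0.0022] t 20.6 pos [0.5553 0.1311 0.0087] F [-14.9  13.6   6.2] w 0.0007
0 (377, 259) [55 50 47] [38 42 52]
4 (377, 260) [55 50 48] [36 42 49]
8 (377, 261) [56 50 49] [38 47 53]
12 (377, 262) [57 52 50] [35 41 49]
16 (378, 264) [47 41 42] [38 42 56]
20 (378, 265) [46 45 46] [36 42 49]
24 (378, 266) [65 71 74] [38 48 51]
28 (378, 268) [107 122 128] [30 40 51]
32 (378, 269) [113 128 134] [35 38 47]
36 (378, 270) [116 130 136] [37 44 51]
40 (378, 272) [86 93 95] [36 44 51]
44 (378, 273) [ 98 101 103] [39 44 52]
48 (378, 274) [136 140 142] [32 41 48]
52 (378, 276) [176 180 182] [39 37 51]
56 (378, 277) [163 165 166] [176 193 203]
60 (378, 278) [151 150 151] [93 93 96]
64 (378, 280) [171 170 171] [84 80 78]
68 (379, 281) [206 206 209] [85 78 76]
72 (379, 282) [233 234 236] [83 77 74]
76 (379, 284) [244 244 246] [82 78 77]
80 (379, 285) [244 245 247] [77 75 72]
84 (379, 286) [240 241 244] [78 75 73]
```

View pics/p5.png

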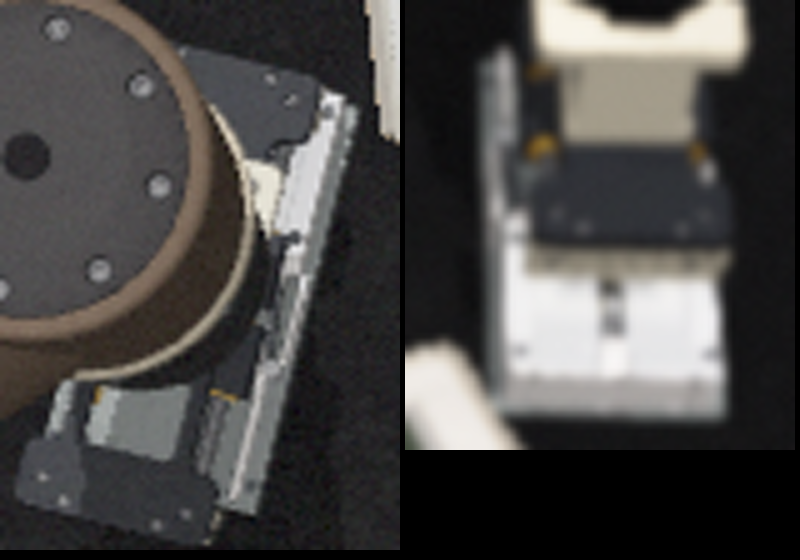

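The side view shows the follower and stud in the slot at crop (612,300), about 50 mm along, so the second cartridge is driving the first one inward. I'll carry on through.

>>> {"api": "servo_tool", "payload": {
  "commands": [
    {"x": -0.05, "y": -0.2, "z": 0, "ax": 0, "ay": 0, "az": 0},
    {"x": -0.05, "y": -0.35, "z": 0, "ax": 0, "ay": 0, "az": 0},
    {"x": -0.05, "y": -0.35, "z": 0, "ax": 0, "ay": 0, "az": 0}
  ]
}}

```text
time_s: 21.0
ee_pos: [0.5592, 0.1302, 0.0087]
eef_rot: [-0.002, -0.616, 0.788, 0.001]
wrist_force: [-13.5, 9.5, 7.3]
grip_width: 0.0004
finger_force: 7.4
```

>>> {"api": "servo_tool", "payload": {
  "commands": [
    {"x": 0, "y": -0.2, "z": 0, "ax": 0, "ay": 0, "az": 0},
    {"x": 0, "y": -0.35, "z": 0, "ax": 0, "ay": 0, "az": 0},
    {"x": 0, "y": -0.35, "z": 0, "ax": 0, "ay": 0, "az": 0}
  ]
}}

```text
time_s: 21.3
ee_pos: [0.5628, 0.1293, 0.0087]
eef_rot: [-0.002, -0.616, 0.788, 0.001]
wrist_force: [-11.9, 7.9, 4.9]
grip_width: 0.0004
finger_force: 6.8
```

```bash
python3 go.py .564 .1299 .0097 165.9
```

```text
shift [-0.09 -0.11 -0.1 ] rot [ 0.0037 -0.0013  0.0018] t 21.3 pos [0.5628 0.1293 0.0087] F [-11.9   7.9   4.9] w 0.0004
```

>>> {"api": "servo_tool", "payload": {
  "commands": [
    {"x": -0.1, "y": -0.2, "z": 0, "ax": 0, "ay": 0, "az": 0},
    {"x": -0.1, "y": -0.2, "z": 0, "ax": 0, "ay": 0, "az": 0}
  ]
}}

```text
time_s: 21.5
ee_pos: [0.5646, 0.129, 0.0086]
eef_rot: [-0.002, -0.616, 0.788, 0.001]
wrist_force: [-11.3, 4.4, 7.5]
grip_width: 0.0003
finger_force: 6.5
```

>>> {"api": "servo_tool", "payload": {
  "commands": [
    {"x": 0, "y": -0.15, "z": 0, "ax": 0, "ay": 0, "az": 0},
    {"x": 0, "y": -0.15, "z": 0, "ax": 0, "ay": 0, "az": 0},
    {"x": 0, "y": -0.15, "z": 0, "ax": 0, "ay": 0, "az": 0}
  ]
}}

```text
time_s: 21.8
ee_pos: [0.5658, 0.1286, 0.0086]
eef_rot: [-0.002, -0.616, 0.788, 0.001]
wrist_force: [-11.9, 5.5, 7.6]
grip_width: 0.0006
finger_force: 6.9
```

```bash
python3 go.py .564 .1299 .0097 165.9;python3 - <<'E'
from h import *
print(observe()["wrist_torque"])
J,D2=get_image("side")
a=np.radians(-14.1); ex=np.array([np.cos(a),np.sin(a)])
for x in range(36,80,3):
    P=np.r_[np.array([.575,.1275])+ex*x/1e3,.033]; u,v=proj("side",P)
    print(x,J[round(v),round(u)-4:round(u)+6].mean(1).round())
E
```

```text
shift [-0.08  0.21 -0.11] rot [ 0.0045 -0.0025  0.0015] t 21.8 pos [0.5658 0.1286 0.0086] F [-11.9   5.5   7.6] w 0.0006
[1.92716543 4.2820888  0.03490925]
36 [87. 82. 81. 83. 89. 87. 84. 84. 88. 85.]
39 [117. 114. 113. 113. 117. 116. 113. 114. 117. 115.]
42 [128. 128. 130. 128. 128. 130. 128. 128. 127. 126.]
45 [135. 138. 140. 136. 133. 134. 137. 134. 132. 132.]
48 [158. 160. 156. 141. 129. 133. 136. 141. 148. 151.]
51 [190. 191. 178. 142. 113. 109. 120. 143. 172. 182.]
54 [214. 214. 195. 145. 100.  89. 106. 149. 194. 208.]
57 [228. 227. 210. 160. 117. 111. 122. 163. 210. 226.]
60 [235. 234. 223. 182. 149. 148. 157. 186. 225. 234.]
63 [239. 238. 232. 203. 174. 174. 185. 206. 231. 238.]
66 [238. 233. 212. 190. 192. 204. 219. 233. 238. 238.]
69 [235. 231. 220. 214. 219. 227. 231. 235. 237. 237.]
72 [233. 230. 227. 234. 239. 241. 239. 236. 234. 234.]
75 [231. 228. 230. 242. 247. 246. 242. 233. 230. 232.]
78 [230. 227. 231. 243. 248. 247. 242. 231. 228. 230.]
```

>>> {"api": "servo_tool", "payload": {
  "commands": [
    {"x": 0, "y": 0.4, "z": 0, "ax": 0, "ay": 0, "az": 0},
    {"x": 0, "y": 0.8, "z": 0, "ax": 0, "ay": 0, "az": 0},
    {"x": 0, "y": 1.2, "z": 0, "ax": 0, "ay": 0, "az": 0},
    {"x": 0, "y": 1.2, "z": 0, "ax": 0, "ay": 0, "az": 0}
  ]
}}

```text
time_s: 22.25
ee_pos: [0.5573, 0.1323, 0.0094]
eef_rot: [0.0, -0.616, 0.788, -0.0]
wrist_force: [0.2, -0.6, 0.0]
grip_width: 0.0005
finger_force: 0.0
```

>>> {"api": "servo_tool", "payload": {
  "commands": [
    {"x": 0, "y": 2, "z": 0, "ax": 0, "ay": 0, "az": 0},
    {"x": 0, "y": 4, "z": -2, "ax": 0, "ay": 0, "az": 0},
    {"x": 0, "y": 6, "z": -6, "ax": 0, "ay": 0, "az": 0},
    {"x": 4, "y": 6, "z": -9, "ax": 0, "ay": 0, "az": 0},
    {"x": 8, "y": 6, "z": -9, "ax": 0, "ay": 0, "az": 0},
    {"x": 13, "y": 5, "z": -9, "ax": 0, "ay": 0, "az": 0},
    {"x": 18, "y": 3, "z": -9, "ax": 0, "ay": 0, "az": 0},
    {"x": 22, "y": 3, "z": -9, "ax": 0, "ay": 0, "az": 0},
    {"x": 22, "y": 3, "z": -9, "ax": 0, "ay": 0, "az": 0},
    {"x": 22, "y": 3, "z": -9, "ax": 0, "ay": 0, "az": 0}
  ]
}}

```text
time_s: 23.25
ee_pos: [0.4751, -0.0753, 0.0996]
eef_rot: [0.001, -0.615, 0.789, -0.0]
wrist_force: [-0.1, -0.1, 0.7]
grip_width: 0.0004
finger_force: 0.0
```

Run:
```python
from h import *
I,D=get_image("top"); J,_=get_image("side"); np.savez("p6.npz",T=I,S=J)
P1=np.load("p1.npz"); p3=cv2.imread("pics/p3.png")
a=np.radians(-14.1); ex=np.array([np.cos(a),np.sin(a)]);ey=np.array([-ex[1],ex[0]])
ref=cv2.resize(p3[:550,:400],(80,110),interpolation=cv2.INTER_AREA)  # one-loaded top view
def samp(img,x,y,z,off=(0,0)):
    u,v=proj("top",np.r_[np.array([.575,.1275])+ex*x/1e3+ey*y/1e3,z]); return img[int(round(v-off[1])),int(round(u-off[0]))].mean()
print("x: now / one-loaded / empty  centre y=0 | now y=-20 | now y=+20")
for x in range(-90,80,5):
    z=.033 if x>12 else .028 if x>-1 else .004
    print(x,*[round(samp(im,x,0,z,o)) for im,o in((I,(0,0)),(ref,(220,170)),(P1["T"],(0,0)))],"|",*[round(samp(I,x,y,z)) for y in(-24,-16,16,24)])
```

```text
x: now / one-loaded / empty  centre y=0 | now y=-20 | now y=+20
-90 77 67 166 | 86 87 66 165
-85 70 156 114 | 88 83 165 164
-80 69 164 110 | 83 76 167 164
-75 166 166 199 | 78 70 166 165
-70 163 165 147 | 70 75 166 164
-65 164 164 51 | 73 168 164 165
-60 165 164 146 | 164 165 166 164
-55 165 167 225 | 166 161 166 166
-50 167 167 161 | 163 164 163 165
-45 166 165 163 | 165 165 165 164
-40 161 162 162 | 164 166 163 163
-35 165 163 164 | 159 165 163 164
-30 164 164 165 | 157 163 163 163
-25 162 162 156 | 155 160 163 161
-20 161 162 155 | 155 157 163 160
-15 158 157 159 | 156 158 163 116
-10 156 155 159 | 131 157 158 110
-5 108 108 107 | 110 113 110 107
0 165 166 120 | 109 140 115 103
5 225 222 179 | 226 226 208 225
10 102 107 108 | 226 148 95 226
15 49 54 109 | 211 183 183 213
20 146 148 110 | 213 197 198 212
25 226 220 107 | 213 212 214 214
30 204 121 109 | 214 214 212 212
35 153 140 107 | 211 199 204 208
40 52 111 106 | 212 186 184 213
45 52 114 112 | 212 188 191 212
50 170 112 108 | 213 212 207 213
55 107 109 110 | 204 202 203 201
60 200 107 106 | 205 200 199 213
65 111 108 110 | 199 200 199 201
70 128 132 130 | 198 200 199 201
75 227 230 229 | 201 200 200 200
```

The slot profile shows both cartridges' dark windows, at about 15 and 42 mm past the lip line. The stud is at about 60 mm and the bay is empty.

```bash
python3 -c "
from station import *
print(hand_in())"
```

```text
the job is handed in; nothing more can be done
None
```

Both white cartridges are loaded behind the closed lips and the job is handed in at about 23 s of the 72 s allowed; the second push jammed briefly, with the wrist force reaching about 74 N (limit 120 N), and I did not re-measure the bystanders afterwards.

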